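# Run a tap into a nut blank on a craft-room tapping stand

## Robot

A 6-joint arm with a two-finger parallel gripper is mounted at the origin on the work surface. World frame = base frame: x ahead of the robot, y to its left, z up, the work surface at z = 0. Lengths are in mm, angles in degrees, forces in N, time in s.
With the tool pointing down it reaches from about 400 to 925 mm from the base axis. Payload 3.4 kg.
Tool frame: the origin (TCP) lies midway between the tips of the shut fingers; the grasp point (between the pads) lies 19 mm behind it; z points along the fingers, y is the line along which they close (so a half turn about z gives the same grasp; the last joint's range is limited). The gripper opens to 85 mm and grips with 20 to 120 N. Pads are 22 mm wide; open, the fingers measure 114 mm over their backs; the gripper's body (76 mm by 85 mm) begins 54 mm behind the grasp point. The pads swing forward as they close: fully open they stand 13 mm farther back than shut.
Start: joints at [-71.476, 17.578, 86.31, -0, 76.112, -4.211], TCP at [222.197, -530.339, 231.305] pointing down, gripper open.
Joint ranges: [-179.03, 179.03], [-60, 130.46], [8.19, 133.38], [-81.62, 261.62], [5.75, 156.47], [-153.77, 153.77]. Speed limits (degrees/s): [147.25, 147.25, 180, 180, 180, 180].

## Interface

Orientations are given as [roll, pitch, yaw] about the fixed x, y, z axes, in that order (R = Rz(yaw) Ry(pitch) Rx(roll)).
In Python, from cell import env gives the robot as it stands. Calls block until the motion is done:
- env.move_pose(position, orientation): joint-space move of the TCP to a pose.
- env.move_straight(position, attitude=None, feed=150): straight line of the TCP; attitude=None keeps the orientation; feed is the mean speed in mm/s.
- env.goto_joints(angles): joint-space move.
- env.gripper_to(opening, strength=None): finger opening in mm; strength is the grip in N (None keeps the last); returns when the fingers have stopped.
- env.pause(seconds).
- env.inverse_kinematics(position, orientation): joint angles nearest the present ones, or None.
- env.get_image(name): name is "side" or "top" or "wrist"; returns the picture (400x640x3 uint8, red, green, blue); there is no depth.
- env.camera_model(name): a dict with "vertical_fov" (degrees; the focal length in pixels is half the picture's height over the tangent of half this angle, whatever the lens; pixels are square), "cx", "cy" (the principal point, pixels), "xyz" and "orientation" of the camera in the world. Camera axes: x right, y up, looking along -z (the intrinsics and any distortion apply to the point x, -y, -z); pixel columns grow to the right and rows downward; lengths in mm; the calibration is good to about 2 mm. A picture is of the moment at which its call begins: read the wrist's pose just before it. camera_model takes no time and is no camera call; for the wrist camera it gives the pose at the moment of the call.
A pose or a line that the arm cannot do raises env.PlanningError and nothing moves.
- env.hand_in(): hands the job in; it is judged then, once.
Trained networks look in the newest picture that a camera, given by its name, has taken for a name from the list of things; names that differ only in an ending like _2 or _b are one class to them, and where a whole thing is asked for, a point or a joint stands for the part that bears it (a point fixed in the world has none). Each returns a list of dicts, best first, with "conf" (0 to 1); they miss things now and then, are a little off and sometimes report something else, mostly with a low value. They report only what shows in the picture. A call takes as long as a camera call.
- env.boxes_of(camera, name): "rect" ([left, top, width, height] in pixels, round what is visible of it).
- env.tip_of(camera, name): "pixel" ([column, row] in pixels: a listed point, or the origin of a listed thing).
Readings, each from a call of its own:
- env.read_t(): time.
- env.read_joints(): joint angles.
- env.read_qd(): joint speeds.
- env.read_joint_torque(): joint torques, N m.
- env.read_eef_pos(): TCP position.
- env.read_tcp_rot(): TCP orientation.
- env.read_wrist_force(): force on the tool from outside, world axes, zero at the start.
- env.read_wrist_torque(): the same for the moment, N m.
- env.read_finger_gap(): finger opening in mm.
- env.read_grip_force(): force on a finger pad.
Only numpy, scipy, OpenCV 4.12 (cv2) and the standard library are available. Lean on these libraries where they do the work, as an engineer would, in place of code of your own. Each camera call takes 0.05 s, during which the arm holds its last target. There are 200 camera calls.

## Task

Push the red lug of the sliding jaw so that the yellow nut blank slides up to the steel stop and is pressed there firmly but gently. Then take the red crank grip and run the tap in as one does to clear a thread: half a turn forward (clockwise from above), a quarter turn back, with a short pause at each reversal, repeating until the crank is fully home at its end stop, one turn from where it started. Grip the crank lightly and never force jaw or crank; do not disturb the ribbon, glue stick or cup, and let go at the end.

Things in the scene. Friction and masses are not known exactly. Their poses are not given: they have to be found in the camera images.
- stand: blue tapping stand, fixed. Base 150 (x) x 210 (y, -55 to +155) x 20 mm; origin on its underside. Column at x -55, 115 mm high; overarm 46 mm wide, x -72 to +48, top z 115; upright spindle at x +20, y 0. Below it a track along y between rails 6 mm high: steel stop with face at y -18 (top z 42), sliding jaw on the +y side
- seat (a point): point on the plate's top (z 20 mm) below the spindle: centre of the blank's underside when the blank is home against the stop. Axes as the stand's
- spindle (a point): point on the spindle axis on top of the overarm (119 mm above the table). Fixed; axes as the stand's
- jaw (a joint): travel of the sliding jaw towards the stop (the stand's -y) in m. It starts 0 to 0.006. Its aluminium nose is screwed out 0 to 24 mm, differently each time and not measured, so it clamps the blank anywhere from 0.022 to 0.046: feel for it. Steady drag about 4 N; stays where it is left. Press the blank with about 12 N beyond the drag; over 30 N in all harms the track
- jaw_lug (a point): middle of the top of the jaw's upright red lug, 34 mm (x) x 12 mm (y, along the travel), top 60 mm above the table, 40 above the plate. Its centre is 58 mm behind the unscrewed nose's face; a 29 mm gap, over a strip 8.5 mm high and the nose's screw end, parts it from the jaw block. Push it from behind (stand's +y side) with shut fingers, or pinch its 12 mm
- blank: yellow square nut blank 36 x 36 x 10 mm with a 13 mm hole through its middle, loose on the stand's plate between the rails, 5 to 14 mm from the stop at the start; origin at the middle of its underside
- crank (a joint): turn of the crank in rad, 0 at the start (arm towards the stand's -y), growing clockwise seen from above; end stop at 6.28, one turn = fully home. Crank and tap sink 10 mm per turn; the tap's tip starts 2 mm above the blank and ends 8 mm deep in its hole. Needs about 0.14 N m (3.5 N at the grip), stays where left
- grip (a point): middle of the red crank grip, an upright sleeve 14 mm in diameter and 36 mm tall that spins freely on its pin, 40 mm from the spindle axis. At the start its middle is 159 mm above the table, 40 above point spindle; the arm below it reaches up to 140 mm. As the sleeve spins, a gripper holding it can go round without turning. Thin: a grip of 10 N is enough, 15 N breaks it
- ribbon: roll of silver ribbon lying flat, 80 mm across, 22 mm high, hole 52 mm; leave alone
- gluestick: white glue stick standing upright, 32 mm in diameter, 95 mm tall; leave alone
- cup: small orange cup with a handle, 68 mm wide, 45 mm high; leave alone

How it is judged (in metres and radians):
On the way, in this order (a step that is already met when the one before it is completed fails the run):
1. the jaw presses the blank (more than 8 N) home against the stop, with the crank not yet turned (horizontal distance between blank and seat below 0.003 m and contact force between jaw and blank above 8 N and value of joint crank below 0.4 rad), for 0.1 s.
2. the crank pauses half a turn forward (0.42 to 0.59 turn, slower than 0.5 rad/s) (value of joint crank between 2.63894 and 3.70708 rad and velocity of joint crank between -0.5 and 0.5 rad/s), for 0.15 s.
3. it pauses a quarter turn back from there (0.17 to 0.34 turn) (value of joint crank between 1.06814 and 2.13628 rad and velocity of joint crank between -0.5 and 0.5 rad/s), for 0.15 s.
4. it pauses half a turn further on (0.67 to 0.84 turn) (value of joint crank between 4.20974 and 5.27788 rad and velocity of joint crank between -0.5 and 0.5 rad/s), for 0.15 s.
5. it pauses a quarter turn back again (0.42 to 0.59 turn) (all of step 2), for 0.15 s.
6. the crank reaches its end stop (beyond 0.985 turn) (value of joint crank above 6.18894 rad), for 0.1 s.
At the end, for the whole second after the job is handed in: crank at its end stop (beyond 0.985 turn), blank at rest within 3 mm of its seat and still nipped by the jaw (more than 0.5 N), nothing held, ribbon, glue stick and cup within 15 mm of where they stood (horizontal distance between blank and seat below 0.003 m and contact force between jaw and blank above 0.5 N and value of joint crank above 6.18894 rad and distance of each of ribbon, gluestick, cup from where it was at the start of the episode below 0.015 m and linear speed of blank below 0.02 m/s); the robot touches nothing.
It fails at once if the jaw is pushed with more than 30 N (contact force between the fingers and jaw above 30 N).
It fails at once if the crank or its grip is squeezed and pushed with more than 30 N in all (both fingers together) (contact force between the fingers and crank above 30 N).
It fails at once if a bystander is disturbed (more than 15 mm) (distance of any of ribbon, gluestick, cup from where it was at the start of the episode above 0.015 m).
It also fails if it takes over 72 s, if anything falls off the work surface, if the arm or the gripper's body presses on something with over 40 N, if the wrist force passes 120 N, or if a joint passes its speed limit or range.

## Working session

There is one attempt and no reset: what is moved stays moved. The work goes in short steps, each a Python script; the robot and the scene stay as the last script left them, time stands still between calls to the robot, and variables do not carry over. Pictures are saved under pics/ and viewed, at most 10 in all, crops included, and the job is handed in when it is done.

```bash
mkdir -p pics; ls; cat > h.py <<'E'
import numpy as np, cv2
from scipy.spatial.transform import Rotation as R
from cell import env
E
python3 - <<'E'
from h import *
for c in ("side","top"):
    im=env.get_image(c); cv2.imwrite(f"pics/{c}0.png",im[:,:,::-1]); print(c,env.camera_model(c))
    for n in ("spindle","seat","jaw_lug","grip","blank","stand"): print(n,[(np.round(d["pixel"],1).tolist(),round(d["conf"],2)) for d in env.tip_of(c,n)][:2])
    for n in ("ribbon","gluestick","cup"): print(n,[(np.round(d["rect"]).tolist(),round(d["conf"],2)) for d in env.boxes_of(c,n)][:2])
E
```

```text
pics
side {'vertical_fov': 43.24539592959164, 'cx': 317.704443217313, 'cy': 204.1364392600804, 'xyz': array([335.97669447, 814.02566962, 861.16911393]), 'orientation': array([  47.89198316,   -0.50986918, -166.60191595])}
spindle [([325.9, 188.8], 0.9)]
seat [([325.0, 218.3], 0.63)]
jaw_lug [([312.4, 239.5], 0.73)]
grip [([332.2, 163.4], 0.56)]
blank [([324.3, 221.4], 0.51)]
stand [([335.3, 222.3], 0.65)]
ribbon [([280.0, 335.0, 46.0, 43.0], 0.87)]
gluestick [([333.0, 130.0, 12.0, 32.0], 0.79)]
cup [([214.0, 334.0, 38.0, 54.0], 0.88)]
top {'vertical_fov': 49.49315826273336, 'cx': 314.1792357613299, 'cy': 199.2752433240531, 'xyz': array([ 479.75419958,    2.63306421, 1048.81889958]), 'orientation': array([  3.52588035,   0.25856187, -88.73986073])}
spindle [([341.9, 211.6], 0.81), ([286.3, 204.2], 0.59)]
seat [([334.2, 210.7], 0.89), ([186.8, 222.7], 0.53)]
jaw_lug [([286.7, 208.1], 0.77)]
grip [([356.8, 208.5], 0.37)]
blank []
stand [([336.0, 220.9], 0.93), ([339.4, 208.2], 0.62)]
ribbon [([168.0, 209.0, 37.0, 36.0], 0.81), ([283.0, 202.0, 35.0, 15.0], 0.6)]
gluestick []
cup [([147.0, 157.0, 40.0, 32.0], 0.92)]
```

View pics/side0.png

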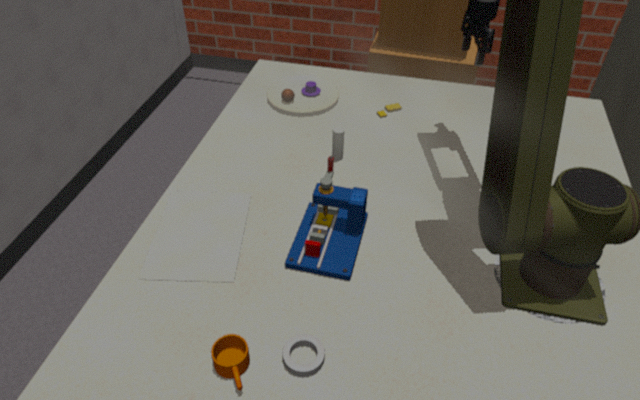

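View pics/top0.png

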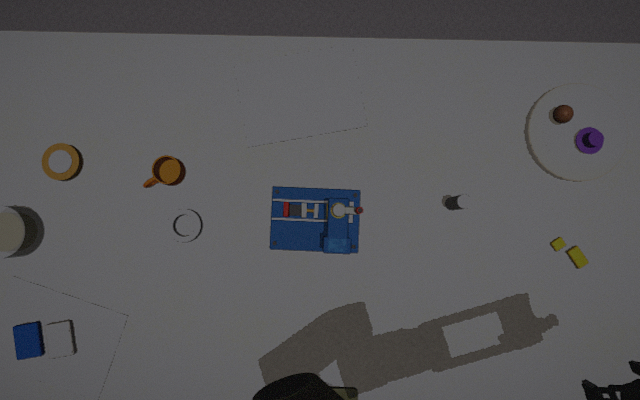

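```bash
cat >> h.py <<'E'
def ray(cam,px):
    f=200/np.tan(np.radians(cam["vertical_fov"])/2)
    d=np.array([(px[0]-cam["cx"])/f,-(px[1]-cam["cy"])/f,-1.])
    return np.array(cam["xyz"]),R.from_euler("xyz",cam["orientation"],degrees=True).as_matrix()@d
def at_z(cam,px,z):
    o,d=ray(cam,px); return o+d*(z-o[2])/d[2]
E
python3 - <<'E'
from h import *
P={"side":dict(spindle=(325.9,188.8),seat=(325,218.3),jaw_lug=(312.4,239.5),grip=(332.2,163.4),stand=(335.3,222.3)),
"top":dict(spindle=(341.9,211.6),seat=(334.2,210.7),jaw_lug=(286.7,208.1),grip=(356.8,208.5),stand=(336,220.9))}
Z=dict(spindle=119,seat=20,jaw_lug=60,grip=159,stand=0)
for c in P:
    for n,p in P[c].items(): print(c,n,at_z(env.camera_model(c),p,Z[n]).round(1))
print(env.read_tcp_rot(),env.camera_model("wrist"))
E
```

```text
side spindle [513.8 -41.3 119. ]
side seat [515.5 -47.8  20. ]
side jaw_lug [518.9  65.6  60. ]
side grip [509.9 -85.9 159. ]
side stand [492.1 -60.5   0. ]
top spindle [511.8 -51.9 119. ]
top seat [516.9 -39.4  20. ]
top jaw_lug [519.   70.7  60. ]
top grip [517.4 -80.  159. ]
top stand [493.1 -45.    0. ]
[ 1.79996427e+02 -6.97473405e-04  2.27338167e+01] {'vertical_fov': 70.0523191502301, 'cx': 320.186243484187, 'cy': 197.93581834882372, 'xyz': array([ 291.42455866, -501.08954455,  373.96317729]), 'orientation': array([-1.71648985e+01, -2.58408286e-03, -6.72551650e+01])}
```

The side view shows the stand around (330,235), with the red lug at (313,248), the blank at (325,217), the grip at (331,165) and the glue stick behind it at (338,145). The top view agrees: lug (287,209), grip (359,210), cup (166,171) and ribbon (187,225). Next is a closer wrist view on the way to the lug.

```bash
python3 - <<'E'
from h import *
env.gripper_to(0,20)
env.move_pose([517,45,270],[180,0,87])
cam=env.camera_model("wrist"); im=env.get_image("wrist"); cv2.imwrite("pics/w1.png",im[:,:,::-1])
Z=dict(spindle=119,seat=20,jaw_lug=60,grip=159,stand=0,blank=20)
for n in Z:
    for d in env.tip_of("wrist",n)[:2]: print(n,np.round(d["pixel"],1),round(d["conf"],2),at_z(cam,d["pixel"],Z[n]).round(1))
print(env.read_t(),env.read_joints(),env.read_wrist_force())
E
```

```text
seat [319.9 226. ] 0.94 [511.7 -45.3  20. ]
jaw_lug [318.7 151. ] 0.65 [516.5  71.1  60. ]
grip [322.5 310.9] 0.47 [512.5 -84.  159. ]
stand [308.4 220.7] 0.79 [493.9 -43.8   0. ]
blank [320.4 220.2] 0.86 [513.  -36.1  20. ]
blank [319.2 149.3] 0.61 [516.9  67.9  20. ]
4.425 [ 2.73035016e-01  1.14406831e+01  8.92648331e+01 -1.19714504e-03
  7.92974986e+01  3.31118841e+00] [ 0.21737815 -0.22414552 -0.73012287]
```

View pics/w1.png

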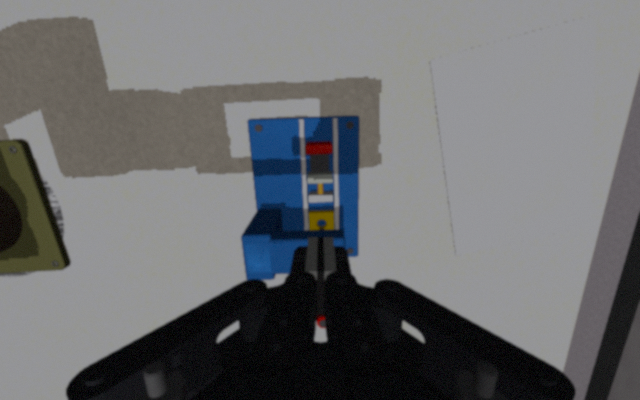

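The wrist picture shows the lug at (318,148), the blank at (320,220), the grip at (321,321) and the stand almost square to the world. Seat/spindle comes out at about (512.5,-45) with a yaw of about -2°. Next I push the jaw by feel.

```bash
cat >> h.py <<'E'
C=np.array([512.5,-45.]); YAW=-2.2
ey=np.array([-np.sin(np.radians(YAW)),np.cos(np.radians(YAW)),0])
E
python3 - <<'E'
from h import *
o=[180,0,90+YAW]
p=np.array([517.,70,40])+ey*36
env.move_pose(p+[0,0,60],o); env.move_straight(p,feed=200)
env.pause(.1); f0=env.read_wrist_force()
F=lambda:float(np.dot(env.read_wrist_force()-f0,ey))
s=0;touch=None;log=[]
while s<75:
    st=1.0 if touch is None or s<touch+14 else 0.4
    s+=st; env.move_straight(p-ey*s,feed=15); f=F()
    log.append((round(s,1),round(f,1)))
    if touch is None and f>2: touch=s
    if touch and f>10: 
        env.pause(.1); f=F(); log.append(("settled",round(f,1)))
    if f>15: break
env.pause(.4); print(touch,log,F(),env.read_eef_pos(),env.read_t())
E
```

```text
16.0 [(1.0, 0.8), (2.0, 0.7), (3.0, 0.6), (4.0, 0.9), (5.0, 0.6), (6.0, 0.3), (7.0, 0.2), (8.0, 1.0), (9.0, 0.5), (10.0, 2.0), (11.0, 1.0), (12.0, 1.1), (13.0, 0.2), (14.0, 0.9), (15.0, 1.2), (16.0, 2.1), (17.0, 5.3), (18.0, 5.0), (19.0, 5.2), (20.0, 4.4), (21.0, 3.9), (22.0, 3.3), (23.0, 3.7), (24.0, 4.3), (25.0, 4.5), (26.0, 4.6), (27.0, 4.4), (28.0, 4.1), (29.0, 4.3), (30.0, 3.5), (30.4, 4.3), (30.8, 4.3), (31.2, 5.3), (31.6, 4.4), (32.0, 4.1), (32.4, 4.4), (32.8, 5.1), (33.2, 4.3), (33.6, 5.4), (34.0, 4.2), (34.4, 4.7), (34.8, 4.4), (35.2, 4.7), (35.6, 4.8), (36.0, 4.6), (36.4, 6.1), (36.8, 5.6), (37.2, 5.7), (37.6, 4.8), (38.0, 5.3), (38.4, 5.3), (38.8, 4.0), (39.2, 5.4), (39.6, 4.9), (40.0, 4.2), (40.4, 4.7), (40.8, 4.0), (41.2, 6.2), (41.6, 6.4), (42.0, 9.1), (42.4, 9.0), (42.8, 11.7), ('settled', 10.2), (43.2, 12.7), ('settled', 13.3), (43.6, 14.6), ('settled', 14.7), (44.0, 15.9), ('settled', 15.5)] 16.404829364624657 [516.83803679  64.91713926  40.08165237] 22.775
```

Contact came at about 17 mm. The drag was 4–5 N and the clamp is now at about 16 N in all. Next I retreat and cage the crank grip lightly.

```bash
cat >> h.py <<'E'
def pose(th,dz=0):
    a=np.radians(YAW-90-th)
    return np.array([C[0]+40*np.cos(a),C[1]+40*np.sin(a),147-th/36+dz]),[180,0,(90+YAW-(th-180)*.77+180)%360-180]
E
python3 - <<'E'
from h import *
p=env.read_eef_pos()
env.move_straight(p+ey*15,feed=80); env.move_straight(p+ey*15+[0,0,210],feed=250)
env.move_pose(*pose(0,70)); print(env.read_joints().round(1))
env.gripper_to(40,20)
cam=env.camera_model("wrist"); cv2.imwrite("pics/w2.png",env.get_image("wrist")[:,:,::-1])
for n,z in dict(spindle=119,grip=159,jaw_lug=60).items():
    for d in env.tip_of("wrist",n)[:2]: print(n,np.round(d["pixel"],1),round(d["conf"],2),at_z(cam,d["pixel"],z).round(1))
print(pose(0),env.read_t())
E
```

```text
[ -14.1   13.7   94.2    0.    72.1 -150.5]
spindle [351.7 230.2] 0.57 [510.5 -43.2 119. ]
grip [317.2 218.7] 0.76 [514.4 -84.2 159. ]
jaw_lug [395.9 265.1] 0.56 [515.1  50.   60. ]
(array([510.96448764, -84.97051666, 147.        ]), [180, 0, -133.60000000000002]) 27.1333
```

View pics/w2.png

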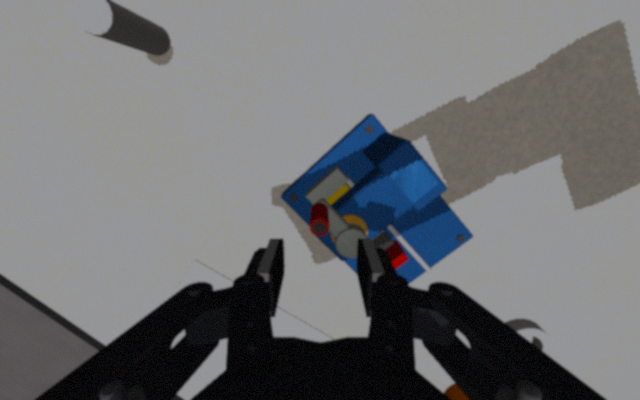

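The grip is at (319,219), within about 3 mm of my estimate, and the blank is against the stop. I descend and close to a loose cage.

```bash
python3 - <<'E'
from h import *
f0=env.read_wrist_force()
env.move_straight(*pose(0)[:1],feed=150); print((env.read_wrist_force()-f0).round(1))
for g in (22,17,15):
    env.gripper_to(g,20); print(g,env.read_finger_gap(),env.read_grip_force(),(env.read_wrist_force()-f0).round(1))
cv2.imwrite("pics/w3.png",env.get_image("wrist")[:,:,::-1]); print(env.read_eef_pos(),env.read_t())
E
```

```text
[-0.4  0.6 -0.4]
22 21.992323995780264 0.0 [-0.6  1.4 -1.1]
17 17.339420323325463 0.0 [-1.1  0.7 -0.1]
15 15.058528715489867 0.3617225680500269 [-0.4  0.4  0.2]
[511.22989465 -85.15375918 147.08811688] 28.5583
```

View pics/w3.png

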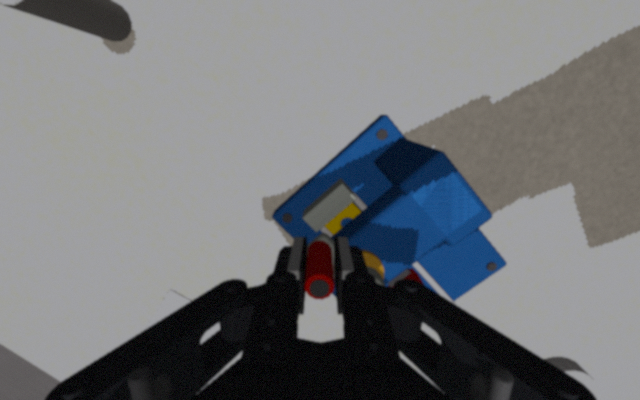

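The red grip sits between the pads at (320,270). I start with the first half turn and force monitoring.

```bash
cat >> h.py <<'E'
def drive(a,b,f0,lim=18,step=20):
    n=int(np.ceil(abs(b-a)/step)); mx=0
    for th in np.linspace(a,b,n+1)[1:]:
        p,o=pose(th); env.move_straight(p,o,feed=50)
        f=np.linalg.norm((env.read_wrist_force()-f0)); mx=max(mx,f)
        if f>lim: print("LIMIT",th,f); break
    env.pause(.35)
    print("at",round(th,1),"max",round(mx,1),"now",(env.read_wrist_force()-f0).round(1),"gap",round(env.read_finger_gap(),2),"t",env.read_t()); return th
E
python3 - <<'E'
from h import *
f0=env.read_wrist_force(); np.save("f0.npy",f0)
drive(0,180,f0)
cv2.imwrite("pics/w4.png",env.get_image("wrist")[:,:,::-1])
print(env.read_joints().round(1))
E
```

```text
at 180.0 max 3.0 now [-1.4  1.6 -2.1] gap 14.66 t 32.7333
[ -5.3  17.8 100.6  -0.   61.5  -3.1]
```

View pics/w4.png

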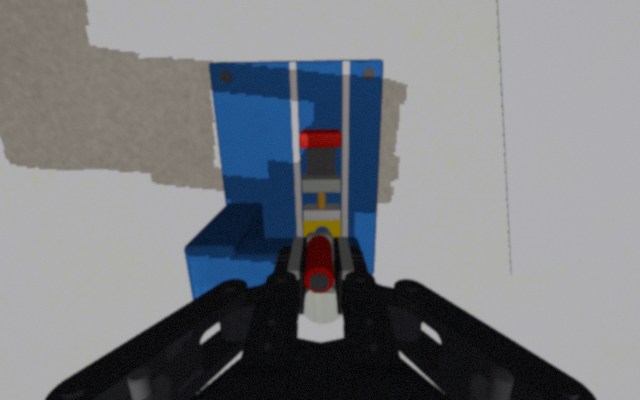

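The grip at (320,265) has come round with the fingers to the jaw side, so the crank is at half a turn. I carry on with the remaining strokes and feel for the end stop.

```bash
python3 - <<'E'
from h import *
f0=np.load("f0.npy"); a=180
for b in (90,270,180,352):
    r=drive(a,b,f0); 
    if abs(r-b)>.1: raise SystemExit
    a=b
th=a
while th<372:
    th+=1.5; p,o=pose(th); env.move_straight(p,o,feed=15); f=env.read_wrist_force()-f0
    print(th,f.round(1))
    if np.linalg.norm(f)>11: break
env.pause(.3); print((env.read_wrist_force()-f0).round(1),env.read_eef_pos(),env.read_t())
cv2.imwrite("pics/w5.png",env.get_image("wrist")[:,:,::-1])
E
```

```text
at 90.0 max 3.7 now [0.6 3.2 0.7] gap 14.99 t 35.1333
at 270.0 max 4.7 now [-1.5  2.3 -2.1] gap 15.25 t 39.3083
at 180.0 max 4.2 now [1.2 1.2 1.2] gap 15.16 t 41.6583
at 352.0 max 5.5 now [ 3.1  3.4 -1.8] gap 15.07 t 45.7583
353.5 [ 3.7  3.4 -2.4]
355.0 [ 2.7  3.1 -1.1]
356.5 [ 3.6  4.  -1.2]
358.0 [ 3.3  3.9 -1.6]
359.5 [ 5.1  4.  -2.3]
361.0 [ 5.8  5.4 -2.8]
362.5 [ 8.3  6.2 -4.2]
[ 7.3  5.3 -3.6] [511.45782107 -84.44145965 137.25799155] 47.8083
```

View pics/w5.png

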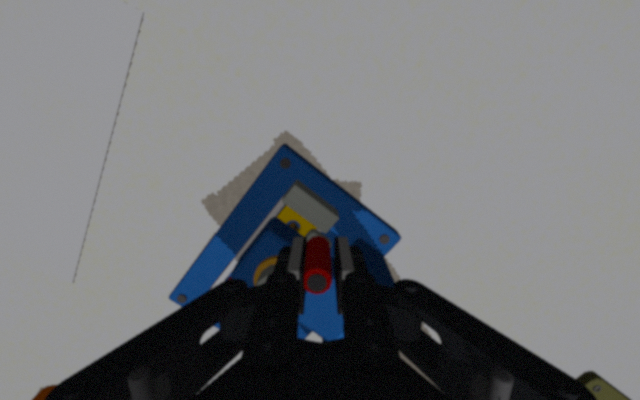

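The force rises steadily from about 360°, which is the end stop. The grip is still between the pads at (318,262). I nudge once more, open, leave upward and check.

```bash
python3 - <<'E'
from h import *
f0=np.load("f0.npy")
for th in (364,365.5):
    p,o=pose(th); env.move_straight(p,o,feed=15); f=env.read_wrist_force()-f0; print(th,f.round(1))
    if np.linalg.norm(f)>15: break
env.pause(.2)
env.gripper_to(40); p=env.read_eef_pos(); env.move_straight(p+[0,0,120],feed=200)
cam=env.camera_model("wrist"); cv2.imwrite("pics/w6.png",env.get_image("wrist")[:,:,::-1])
for n,z in dict(spindle=119,grip=149,seat=20,blank=20).items():
    for d in env.tip_of("wrist",n)[:1]: print(n,np.round(d["pixel"],1),round(d["conf"],2),at_z(cam,d["pixel"],z).round(1))
print(env.read_t())
E
```

```text
364 [ 8.5  6.5 -3.8]
365.5 [10.2  7.1 -5.3]
spindle [289.8 213.8] 0.7 [514.3 -43.3 119. ]
grip [313.8 191.5] 0.61 [511.9 -85.  149. ]
seat [297.3 190.2] 0.58 [512.8 -41.6  20. ]
blank [299.4 189.2] 0.54 [511.2 -44.4  20. ]
49.925
```

View pics/w6.png

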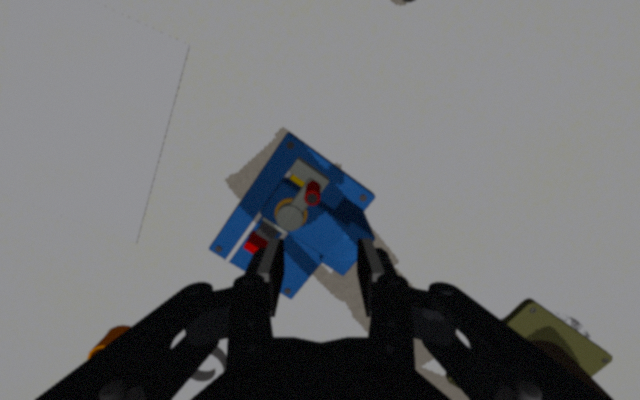

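The crank arm points to the stand's -y again, with the grip at (313,192). The blank is against the stop and the gripper is clear, so I hand in.

```bash
python3 -c "
from h import *
print(env.hand_in())"
```

```text
the job is handed in; nothing more can be done
None
```

I handed the job in at about 50 s of the 72 s limit; no verdict came back. The jaw pressed the blank home with about 16 N in all, the tap was run in half a turn forward and a quarter back until the crank met its end stop, and the gripper let go and backed clear. The ribbon, glue stick and cup were not approached.

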